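# Snap the filter cassette into the fume extractor

### The arm

A 7-joint arm with a two-finger parallel gripper is mounted at the origin on the work surface. World frame = base frame: x ahead of the robot, y to its left, z up, the work surface at z = 0. Lengths are in m, angles in rad, forces in N, time in s.
With the tool pointing down it reaches from about 0.4 to 0.9 m from the base axis. Payload 5.6 kg.
Tool frame: the origin (TCP) lies where the fingers leave the gripper's body, on its centre line; the fingertips stand 88 mm ahead of it and the grasp point (between the pads) lies 69 mm ahead of it; z points along the fingers, y is the line along which they close (so a half turn about z gives the same grasp; the last joint's range is limited). The gripper opens to 92 mm and grips with 3 to 60 N. Pads are 20 mm wide; open, the fingers measure 128 mm over their backs; the gripper's body (75 mm by 189 mm) begins 69 mm behind the grasp point.
Start: joints at [1.22, 0.468, -0.012, 1.603, 0.006, 1.071, -0.056], TCP at [0.197, -0.619, 0.303] pointing down, gripper open.
Joint ranges: [-2.53, 2.53], [-0.31, 2.02], [-1.57, 1.55], [0.28, 2.44], [-1.29, 4.43], [0.15, 1.84], [-2.92, 2.92]. Speed limits (rad/s): [2.57, 2.57, 3.14, 3.14, 3.14, 3.14, 3.14].

### API

Orientations are given as a 3x3 rotation matrix whose columns are the frame's x, y, z axes.
In Python, from rig import robot gives the robot as it stands.
- The arm moves only by the tool step_arm, never from a script. Its argument "targets" is a list of rows, each an object of numbers: "gripper": the finger opening in mm, from 0 to 91.9; "x", "y", "z": the shift along the tool's x, y, z in mm; "rx", "ry", "rz": the turn, a rotation vector about the tool's x, y, z in rad. In form: [{"gripper": .., "x": .., "y": .., "z": .., "rx": .., "ry": .., "rz": ..}, ...]. A call has 1 to 8 rows; each row is the pose to reach, as a shift and turn from the pose commanded when the call began, along the tool's axes at that moment; what a row does not reach only later rows make up. A row lasts 1/10 s, in which the tool goes at most 50 mm and 8.59 degrees, less where a joint would pass 70% of its speed; a pose out of reach is approached as far as the arm can. A call with a gripper value outside its range is refused whole. The fingers move at their own pace and stop on an object; "grip_force" is the grip in N (left out, the last holds). Time passes only in rows, so rows that repeat a pose let the fingers close. It gives the time, the measured TCP pose, the force, the opening and the grip force at its end, in the units of the state.
- robot.read_state(): the state, without advancing time (a new reading comes with each control period).
- robot.get_image(name): name is "scene" or "top"; returns a dict with "color" (400x640x3 uint8, red, green, blue), "fx", "fy", "cx", "cy" (pixels), "R" (3x3) and "t" (3): a world point X has camera coordinates R X + t. Camera axes: x right, y down, z forward; pixel columns grow to the right and rows downward; lengths in m; the calibration is good to about 2 mm. A picture is of the moment at which its call begins. There is no depth.
- robot.hand_in(): hands the job in; it is judged then, once.
The state is a dict: "time_s": time; "joint_pos": joint angles; "qvel": joint speeds; "joint_torque": joint torques, N m; "eef_pos": TCP position; "orientation": TCP orientation; "ft_force": force on the tool from outside, world axes, zero at the start; "moment": the same for the moment, N m; "opening": finger opening in m; "grip_force": force on a finger pad.
Only numpy, scipy, OpenCV 4.12 (cv2) and the standard library are available. Lean on these libraries where they do the work, as an engineer would, in place of code of your own. Each camera call takes 0.05 s, during which the arm holds its last target. There are 200 camera calls.

### The job

Fit the filter cassette into the sloping intake of the fume extractor: lay it, rib outward, square over the grille and press it straight in between the two spring clips until both snap over its ends and it sits fully home, then let go. Leave the can, the angle bracket and the brush where they are.

Things in the scene. Friction and masses are not known exactly. Their poses are not given: they have to be found in the camera images.
- cassette_mid (a point): Centre of the loose filter cassette, 31 mm above its underside. White block 80 (x) by 104 (y) by 26 mm high, 0.25 kg, lying on the bench, rib up; z points up. On its top stands the black rib, rigid, 16 mm thick (x), 60 mm long (y), 36 mm high, its top 31 mm above this point: grip it here. Same when turned half round about z.
- cassette_tip (a point): Tip of the wedge on the cassette's +y end, 62 mm from the middle, 16 mm above the underside; the -y end is the same (124 mm tip to tip). Each wedge is 70 mm wide; its lower face slopes at 60 degrees to the underside, starting 53 mm from the middle; above the tip a shoulder slopes back inward and up at 30 degrees.
- bay (a point): Middle of the fixed fume extractor's intake face, 125 mm above the bench: top of a blue box, 180 by 190 mm, tilted 30 degrees. z: outward normal; x: up the slope; y: level. Round bars 8 mm high along y at x = +-48 mm leave 88 mm for the cassette. When home its underside lies on the face, rib outward, length along y (either way round), its centre 31 mm out along z.
- clip_a (a joint): Spring clip at the face's +y side: a steel leaf 40 mm wide (x) with a slippery round nose (radius 4 mm) centred 61 mm from the middle and 21 mm above the face; 114 mm free between both noses at rest. Its flared top is 40 mm above the face, out to 76 mm. Value: outward swing in rad about its foot, 0 at rest, 0.1 = nose 4.6 mm outward.
- clip_b (a joint): The like clip at the -y side. Each nose resists with 2 N at first and about 4.5 N when spread 5 mm, and springs back. Pressing the cassette in along -z takes about 6 to 8 N in all; in the last 5 mm (tips past the noses) they jump over the shoulders and hold it down, both then back below about 0.06 rad.
- can: Loose bystander: metal spray can, 66 mm diameter, 150 mm high, standing. Origin at the centre of its underside.
- angle: Loose bystander: dark steel angle bracket, 90 mm long (x), 50 mm wide, 50 mm high. Origin under its centre.
- brush: Loose bystander: hand brush about 200 mm long lying along its x, wooden handle towards -x. Origin at its underside near the middle.

How it is judged:
By the outcome, as a careful person would: the job done as asked, in the order asked, and still so for the second after the job is handed in, with the robot touching nothing.
It also fails if it takes over 38 s, if anything falls off the work surface, if the arm or the gripper's body presses on something with over 40 N, if the wrist force passes 120 N, or if a joint passes its speed limit or range.

## Working session

There is one attempt and no reset: what is moved stays moved. The work goes in short steps, Python scripts to look and compute and a tool call to move; the robot and the scene stay as the last step left them, time stands still between calls to the robot, and variables do not carry over. Pictures are saved under pics/ and viewed, at most 10 in all, crops included, and the job is handed in when it is done.

Besides the shell and the picture viewer there is one more tool, called as a command line: name --argument value ..., lists and objects as JSON in quotes. step_arm: Moves the arm, as the interface text tells. Its arguments: {"type":"object","properties":{"targets":{"type":"array"},"grip_force":{"type":"number"}},"required":["targets"]}

```bash
mkdir -p pics; python3 - <<'E'
from rig import robot
import cv2,numpy as np,pickle
d={}
for n in("scene","top"):
    i=robot.get_image(n); d[n]=i; cv2.imwrite(f"pics/{n}0.png",i["color"][:,:,::-1])
    print(n,i["fx"],i["fy"],i["cx"],i["cy"],np.round(i["R"],3).tolist(),i["t"])
pickle.dump(d,open("d0.pkl","wb"))
s=robot.read_state();print(s)
E
```

```text
scene 497.3437276371716 497.3437276371716 324.36812214323646 196.5873902066056 [[0.841, 0.541, -0.007], [0.312, -0.495, -0.811], [-0.442, 0.68, -0.585]] [-0.46069328 -0.0896627   1.65229001]
top 484.46196052188 484.46196052188 318.91337988436015 193.5232057030342 [[-0.021, -1.0, -0.013], [-0.983, 0.023, -0.181], [0.181, 0.009, -0.983]] [0.0085749  0.53460289 1.37663556]
{'time_s': 0.1, 'joint_pos': array([ 1.22000391,  0.46828571, -0.01159989,  1.60352592,  0.00598452,
        1.07139518, -0.05626955]), 'qvel': array([ 0.00041118, -0.00223864, -0.0002235 , -0.00318429, -0.00119125,
        0.00014345, -0.0007837 ]), 'joint_torque': array([ 1.25862887e-03, -5.21650815e+01, -1.20789494e-02, -2.44369984e+01,
       -5.67109161e-02,  1.40936856e-02,  8.31722036e-05]), 'eef_pos': array([ 0.19675155, -0.61910402,  0.30184002]), 'orientation': array([[ 9.53018013e-01,  3.02913083e-01, -5.74964561e-04],
       [ 3.02913611e-01, -9.53016883e-01,  1.47124205e-03],
       [-1.02292469e-04, -1.57628477e-03, -9.99998752e-01]]), 'ft_force': array([-0.4814237 , -0.09164929,  0.19593893]), 'moment': array([-0.04444182,  0.04385945,  0.00478512]), 'grip_force': 0.0, 'opening': 0.09214843345338548}
```

View pics/scene0.png

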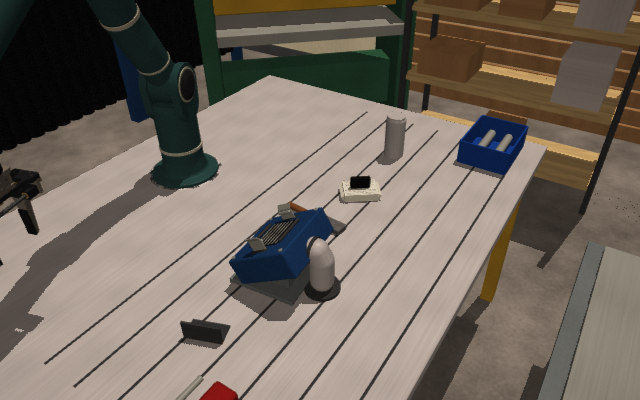

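View pics/top0.png

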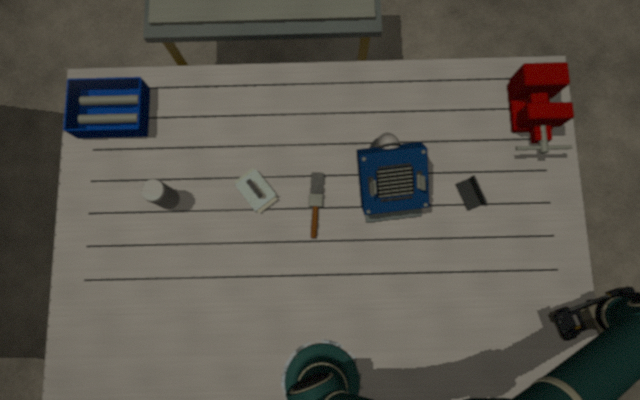

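```bash
python3 - <<'E'
import cv2,numpy as np,pickle
d=pickle.load(open("d0.pkl","rb"))
s=d["scene"]["color"][160:320,220:400,::-1];t=d["top"]["color"][125:225,350:440,::-1];c=d["top"]["color"][160:220,225:285,::-1]
def g(i): return np.clip(i*2.0,0,255).astype(np.uint8)
a=cv2.resize(s,None,fx=2.2,fy=2.2,interpolation=cv2.INTER_CUBIC)
A=np.zeros((600,800,3),np.uint8)
A[:352,:396]=a
b=cv2.resize(g(t),(396,440),interpolation=cv2.INTER_CUBIC);A[:440,400:796]=b
A[355:595,:240]=cv2.resize(g(c),(240,240),interpolation=cv2.INTER_CUBIC)
cv2.imwrite("pics/crop1.png",A)
E
```

```text
(no output)
```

View pics/crop1.png

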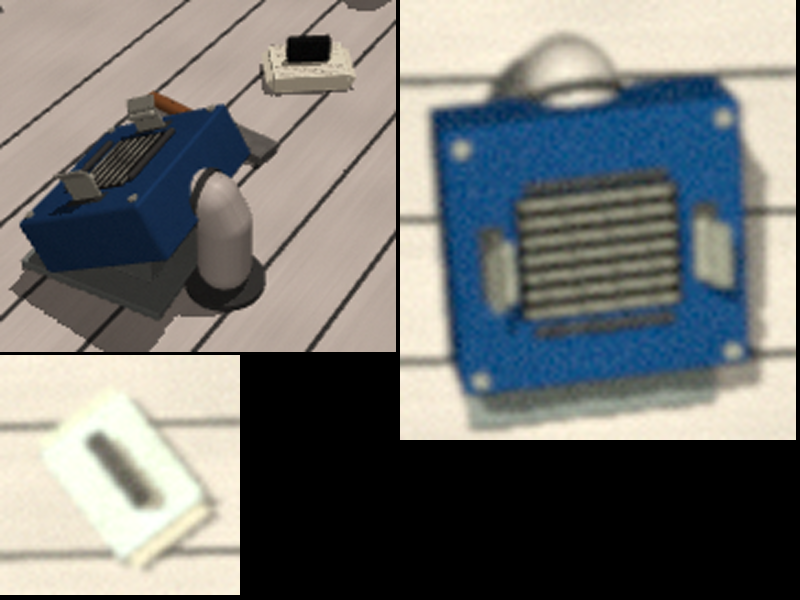

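```bash
cat > h.py <<'E'
import cv2,numpy as np
def P(i):
    K=np.array([[i["fx"],0,i["cx"]],[0,i["fy"],i["cy"]],[0,0,1]]);return K@np.c_[i["R"],i["t"]]
def tri(a,pa,b,pb):
    X=cv2.triangulatePoints(P(a),P(b),np.float64(pa).T,np.float64(pb).T);return (X[:3]/X[3]).T
def ray(i,p,z):
    R=np.array(i["R"]);C=-R.T@np.array(i["t"])
    p=np.atleast_2d(p);D=np.c_[(p[:,0]-i["cx"])/i["fx"],(p[:,1]-i["cy"])/i["fy"],np.ones(len(p))]@R
    return C+D*((z-C[2])/D[:,2])[:,None]
def proj(i,X):
    q=P(i)@np.r_[np.array(X).T,np.ones((1,len(X)))];return (q[:2]/q[2]).T
def blob(img,p,r=4):
    x,y=np.round(p).astype(int);w=img[y-r:y+r+1,x-r:x+r+1].astype(float)
    v=w[...,0]-0.4*w[...,2];v=np.clip(v-np.percentile(v,60),0,None)  # red: grey vs blue
    Y,X=np.mgrid[-r:r+1,-r:r+1];return [x+(v*X).sum()/v.sum(),y+(v*Y).sum()/v.sum()]
E
python3 - <<'E'
from h import *
import pickle
d=pickle.load(open("d0.pkl","rb"));s,t=d["scene"],d["top"]
T=np.array([(460,150),(724,118),(733,350),(481,381)])/4.4+[349.5,124.5]
T=np.array([blob(t["color"],p,3) for p in T]);print(T)
S=np.array([(212,107),(132,198),(30,213)])/2.2+[219.5,159.5]
S=np.array([blob(s["color"],p,3) for p in S]);print(S)
X=tri(t,T[:3],s,S);print(X.round(4))
n=np.cross(X[0]-X[1],X[2]-X[1]);n/=np.linalg.norm(n);print("n",n,np.degrees(np.arccos(abs(n[2]))),"ctr",(X[0]+X[2])/2, np.linalg.norm(X[0]-X[1]),np.linalg.norm(X[2]-X[1]))
# cassette
hsv=cv2.cvtColor(t["color"],cv2.COLOR_RGB2HSV);g=cv2.cvtColor(t["color"],cv2.COLOR_RGB2GRAY)
print(t["color"][191,243],t["color"][185,225],t["color"][186,254])
for nm,i,(x0,x1,y0,y1) in(("top",t,(232,282,165,217)),("scene",s,(335,386,170,206))):
    gg=cv2.cvtColor(i["color"],cv2.COLOR_RGB2GRAY)[y0:y1,x0:x1]
    print(nm,gg.min(),gg.max())
    m=(gg<(90 if nm=="top" else 40)).astype(np.uint8)
    cs,_=cv2.findContours(m,0,cv2.CHAIN_APPROX_NONE)
    for c in cs:
        if cv2.contourArea(c)>15:
            M=cv2.moments(c);print(cv2.contourArea(c),M["m10"]/M["m00"]+x0,M["m01"]/M["m00"]+y0,cv2.boundingRect(c),cv2.minAreaRect(c))
E
```

```text
[[454.44444444 159.08333333]
 [513.         151.725     ]
 [515.91021672 206.06501548]
 [459.37777778 211.8       ]]
[[315.49045402 205.88998836]
 [279.892891   249.50995261]
 [231.8869863  254.8247198 ]]
[[ 0.637  -0.3017  0.2898]
 [ 0.6516 -0.4443  0.2914]
 [ 0.5277 -0.4553  0.2334]]
n [-0.42089619 -0.03284329  0.90651405] 24.972022044891713 ctr [ 0.58236892 -0.37851656  0.26159419] 0.14330418217429383 0.13722314019622062
[128 132 121] [121 115 106] [61 57 51]
top 46 132
18.0 241.38888888888889 209.49074074074073 (0, 44, 21, 2) ((10.0, 44.5), (1.0, 20.0), 90.0)
20.0 271.8833333333333 208.46666666666667 (32, 41, 18, 5) ((40.4115104675293, 42.67257308959961), (3.7915830612182617, 17.095382690429688), 86.18592071533203)
109.0 255.01681957186543 188.45565749235473 (15, 14, 17, 19) ((22.865856170654297, 23.207317352294922), (22.64519500732422, 6.090776443481445), 51.34019470214844)
18.5 271.7477477477477 176.4954954954955 (30, 11, 20, 2) ((39.5, 11.5), (1.0, 19.0), 90.0)
scene 3 208
179.5 359.8505106778087 181.84679665738162 (16, 6, 19, 12) ((25.0, 11.5), (11.0, 18.0), 90.0)
```

```bash
python3 - <<'E'
from h import *
import pickle
d=pickle.load(open("d0.pkl","rb"));s,t=d["scene"],d["top"]
T0=np.array([(60,150),(324,118),(333,350),(81,381)])/4.4+[349.5,124.5]
T=np.array([blob(t["color"],p,3) for p in T0]);print(T-T0)
S0=np.array([(212,107),(132,198),(30,213)])/2.2+[219.5,159.5]
S=np.array([blob(s["color"],p,3) for p in S0]);print(S-S0)
X=tri(t,T[:3],s,S);print(X.round(4), (proj(t,X)-T[:3]).round(2).tolist(),(proj(s,X)-S).round(2).tolist())
n=np.cross(X[2]-X[1],X[0]-X[1]);n/=np.linalg.norm(n);print("n",n,np.degrees(np.arccos(abs(n[2]))),"ctr",(X[0]+X[2])/2, np.linalg.norm(X[0]-X[1]),np.linalg.norm(X[2]-X[1]))
# image center of screws by diagonals at z=.125 (top)
h=[np.r_[p,1] for p in T]; c=np.cross(np.cross(h[0],h[2]),np.cross(h[1],h[3]));c=c[:2]/c[2];print("diag",c,ray(t,c,.125))
# colour map samples for grille/bars
# cassette: white vs bench, top view
im=t["color"].astype(int);sub=im[165:217,230:285];
v=sub[...,2]*1.0-0.75*sub[...,0]
print((sub[...,0]-sub[...,2])[::4,::3])
r=np.array([[255.0,188.5]]);print("rib(top)",ray(t,r,.062),ray(t,r,.045))
E
```

```text
[[ 0.3427175   0.00381232]
 [ 0.18403686  0.03475936]
 [ 0.21370942  0.64427292]
 [-0.06570669  0.30743697]]
[[-0.37318235 -2.24637528]
 [ 0.392891    0.00995261]
 [-1.24937733 -1.49346202]]
[[ 0.6056 -0.1275  0.1726]
 [ 0.6231 -0.2926  0.166 ]
 [ 0.4864 -0.3052  0.0932]] [[-0.07, -0.08], [0.11, 0.11], [0.29, 0.27]] [[-0.11, 0.02], [0.19, -0.03], [0.44, -0.04]]
n [ 0.4620893   0.08419557 -0.88282761] 28.014639981520084 ctr [ 0.5460246  -0.21631481  0.13290001] 0.16616121531962122 0.15534140257573156
diag [394.96951981 182.03844346] [[ 0.54814703 -0.21694692  0.125     ]]
[[16 15 14 14 15 14 15 14 14 14 16 15 15 14 16 15 16 14 14]
 [15 14 15 16 15 14 16 15 13 15 16 16 15 14 15 15 14 14 15]
 [17 17 16 15 15 16 12  6  5  6 11 15 15 16 15 14 16 14 15]
 [ 9  9  9 12 14  7  3  4  6  6  6  9 11 12 10 13 10 11 11]
 [13 16 15  8  2  3  8  7 13  6  7  9 12 15 13 15 14 15 15]
 [15 17  7  7  5  6  5  7 11 11  7  9  8 10 16 15 14 15 15]
 [15 16 13  7  5  6  7  5  8  9 15  9  8  6 10 15 15 16 16]
 [15 14 15 15  7  4  8  6  4  5 10 15  6  7  5 11 16 15 16]
 [17 15 16 14 14  7  5  8  5  4  9 14  6  4  7 18 11 14 14]
 [15 14 15 16 15 15  8  8  6  5  2  2  4 19 22 15 14 15 15]
 [13 15 14 15 16 16 13  9  6  5  3 14 22 19 12 15 16 16 14]
 [11 12 11 10  9 11  9  9  6 10 21 20  7 10 10 12 13  8 12]
 [15 15 16 15 16 16 15 16 15 15 13 13 16 16 13 13 16 15 16]]
rib(top) [[0.55161923 0.1830241  0.062     ]] [[0.55499178 0.18546008 0.045     ]]
```

```bash
python3 - <<'E'
from h import *
import pickle
from scipy.optimize import least_squares
d=pickle.load(open("d0.pkl","rb"));s,t=d["scene"],d["top"]
T0=np.array([(60,150),(324,118),(333,350),(81,381)])/4.4+[349.5,124.5]
T=np.array([blob(t["color"],p,3) for p in T0])
S=np.array([(212,107),(132,198),(30,213)])/2.2+[219.5,159.5]
c,sn=np.cos(np.pi/6),.5
def scr(q):
    x,y,w,a,b=q;ex=np.array([np.cos(w)*c,np.sin(w)*c,sn]);ey=np.array([-np.sin(w),np.cos(w),0])
    return np.array([[x,y,.125]+i*a*ex+j*b*ey for i,j in((1,1),(1,-1),(-1,-1),(-1,1))])
for ws in(0,.6):
    f=lambda q:np.r_[(proj(t,scr(q))-T).ravel(),ws*(proj(s,scr(q)[:3])-S).ravel()]
    r=least_squares(f,[.548,-.217,.1,.075,.08],x_scale=.01);print("bay",r.x.round(4),f(r.x).round(2))
# grille bars check: noses etc skipped. cassette
t_rb=lambda im:(cv2.GaussianBlur(im,(3,3),0).astype(int))
a=t_rb(t["color"]);m=np.zeros(a.shape[:2],np.uint8);w=np.s_[165:217,230:285]
mm=((a[...,0]-a[...,2]<=10)|(a.sum(2)<220));mm[:, :]&=True
m[w]=mm[w];m=cv2.morphologyEx(m,cv2.MORPH_OPEN,np.ones((5,5),np.uint8))
C=max(cv2.findContours(m,0,1)[0],key=cv2.contourArea);R=cv2.minAreaRect(C);bx=cv2.boxPoints(R);M=cv2.moments(C)
print("white",R);W=ray(t,bx,.024)[:,:2];print("box",W.round(4).tolist(),[np.linalg.norm(W[i]-W[i-1]).round(4) for i in range(4)],"c",W.mean(0))
for i in range(4):
    e=W[i]-W[i-1];print(np.degrees(np.arctan2(e[1],e[0])).round(1))
for i,p,th in((t,(232,282,168,208),90),(s,(335,386,170,206),45)):
    x0,x1,y0,y1=p;g=cv2.cvtColor(i["color"],cv2.COLOR_RGB2GRAY)[y0:y1,x0:x1]
    k=(g<th).astype(np.uint8);n,l,st,ce=cv2.connectedComponentsWithStats(k);j=1+np.argmax(st[1:,4]);ctr=ce[j]+[x0,y0]
    ys,xs=np.where(l==j);G=ray(i,np.c_[xs+x0,ys+y0],.044)[:,:2];u,sv,vt=np.linalg.svd(G-G.mean(0));
    print("rib ctr",ctr,ray(i,ctr,.044),"axis deg",np.degrees(np.arctan2(vt[0,1],vt[0,0])),sv)
# two-view
E
```

```text
bay [ 0.5482 -0.2172  0.0973  0.0784  0.0825] [ 0.03 -0.06  0.02  0.06 -0.03 -0.1  -0.02  0.1   0.    0.    0.    0.
  0.    0.  ]
bay [ 0.5477 -0.2169  0.0951  0.0783  0.0825] [-0.02  0.07 -0.05  0.32 -0.2   0.1  -0.18  0.17 -0.    0.59  0.37  0.35
  0.01  0.65]
white ((254.6800079345703, 189.739990234375), (33.599998474121094, 29.000001907348633), 53.13010025024414)
box [[0.5715, 0.2548], [0.6236, 0.185], [0.5394, 0.1243], [0.4883, 0.1938]] [np.float64(0.1032), np.float64(0.0872), np.float64(0.1038), np.float64(0.0862)] c [0.55568793 0.18948203]
36.3
-53.3
-144.2
126.3
rib ctr [255.         188.45801527] [[0.55531696 0.18560369 0.044     ]] axis deg -141.0419907787379 [0.21926317 0.05704913]
rib ctr [359.69014085 181.84976526] [[0.55518731 0.1871285  0.044     ]] axis deg -94.76760528157341 [0.26361833 0.23312923]
```

```bash
cat >> h.py <<'E'
from scipy.spatial.transform import Rotation as Ro
def yd(deg): # tool pointing down with tool y at yaw deg
    a=np.radians(deg);y=np.array([np.cos(a),np.sin(a),0]);z=np.array([0,0,-1.]);return np.c_[np.cross(y,z),y,z]
W=.0965;B=np.array([.548,-.217,.125])
EX=np.array([np.cos(W)*.75**.5,np.sin(W)*.75**.5,.5]);EY=np.array([-np.sin(W),np.cos(W),0]);EZ=np.cross(EX,EY)
RB=np.c_[np.cross(EX,-EZ),EX,-EZ]
def delta(s,g,R,tcp=.069):
    """tool-frame shift mm and turn taking grasp point to g with orientation R"""
    R0=s["orientation"];p=np.array(g)-tcp*R[:,2]
    return (R0.T@(p-s["eef_pos"])*1000).round(1),Ro.from_matrix(R0.T@R).as_rotvec().round(4)
E
cat > st.py <<'E'
from rig import robot
from h import *
s=robot.read_state();R=s["orientation"];print("t",s["time_s"],"gp",(s["eef_pos"]+.069*R[:,2]).round(4),"q",s["joint_pos"].round(2),"F",s["ft_force"].round(1),"op",round(s["opening"]*1000,1),s["grip_force"])
E
python3 - <<'E'
from st import *
print(delta(s,[.5553,.1863,.2],yd(-52.5)))
E
```

```text
t 0.1 gp [ 0.1967 -0.619   0.2328] q [ 1.22  0.47 -0.01  1.6   0.01  1.07 -0.06] F [-0.5 -0.1  0.2] op 92.1 0.0
(array([ 585.7, -658.9,   33.8]), array([-1.600e-03, -2.000e-04, -3.468e-01]))
```

step_arm --targets '[{"gripper": 45, "x": 586, "y": -659, "z": 0, "rz": -0.347}, {"gripper": 45, "x": 586, "y": -659, "z": 0, "rz": -0.347}, {"gripper": 45, "x": 586, "y": -659, "z": 0, "rz": -0.347}, {"gripper": 45, "x": 586, "y": -659, "z": 0, "rz": -0.347}, {"gripper": 45, "x": 586, "y": -659, "z": 0, "rz": -0.347}, {"gripper": 45, "x": 586, "y": -659, "z": 0, "rz": -0.347}, {"gripper": 45, "x": 586, "y": -659, "z": 0, "rz": -0.347}, {"gripper": 45, "x": 586, "y": -659, "z": 0, "rz": -0.347}]'

```text
schema error: expected keys gripper, x, y, z, rx, ry, rz
```

```bash
python3 - <<'E'
from st import *
print(delta(s,[.5553,.1863,.2],yd(-52.5)))
E
```

```text
t 0.1 gp [ 0.1967 -0.619   0.2328] q [ 1.22  0.47 -0.01  1.6   0.01  1.07 -0.06] F [-0.5 -0.1  0.2] op 92.1 0.0
(array([ 585.7, -658.9,   33.8]), array([-1.600e-03, -2.000e-04, -3.468e-01]))
```

step_arm --targets '[{"gripper": 45, "x": 586, "y": -659, "z": 0, "rx": 0, "ry": 0, "rz": -0.347}, {"gripper": 45, "x": 586, "y": -659, "z": 0, "rx": 0, "ry": 0, "rz": -0.347}, {"gripper": 45, "x": 586, "y": -659, "z": 0, "rx": 0, "ry": 0, "rz": -0.347}, {"gripper": 45, "x": 586, "y": -659, "z": 0, "rx": 0, "ry": 0, "rz": -0.347}, {"gripper": 45, "x": 586, "y": -659, "z": 0, "rx": 0, "ry": 0, "rz": -0.347}, {"gripper": 45, "x": 586, "y": -659, "z": 0, "rx": 0, "ry": 0, "rz": -0.347}, {"gripper": 45, "x": 586, "y": -659, "z": 0, "rx": 0, "ry": 0, "rz": -0.347}, {"gripper": 45, "x": 586, "y": -659, "z": 0, "rx": 0, "ry": 0, "rz": -0.347}]'

```text
time_s: 0.9
eef_pos: [0.3599, -0.2521, 0.3026]
orientation: [[0.793, 0.609, -0.0], [0.609, -0.793, -0.0], [-0.0, 0.0, -1.0]]
ft_force: [0.8, -0.9, -0.4]
opening: 0.045
grip_force: 0.0
```

```bash
python3 - <<'E'
from st import *
print(delta(s,[.5553,.1863,.2],yd(-52.5)))
E
```

```text
t 0.9 gp [ 0.3599 -0.2521  0.2336] q [ 0.82  0.13 -0.31  2.08  0.05  0.94 -0.43] F [ 0.8 -0.9 -0.4] op 45.0 0.0
(array([ 421.9, -228.9,   33.5]), array([ 0.0001,  0.0002, -0.0001]))
```

step_arm --targets '[{"gripper": 45, "x": 422, "y": -229, "z": 10, "rx": 0, "ry": 0, "rz": 0}, {"gripper": 45, "x": 422, "y": -229, "z": 10, "rx": 0, "ry": 0, "rz": 0}, {"gripper": 45, "x": 422, "y": -229, "z": 10, "rx": 0, "ry": 0, "rz": 0}, {"gripper": 45, "x": 422, "y": -229, "z": 10, "rx": 0, "ry": 0, "rz": 0}, {"gripper": 45, "x": 422, "y": -229, "z": 10, "rx": 0, "ry": 0, "rz": 0}, {"gripper": 45, "x": 422, "y": -229, "z": 10, "rx": 0, "ry": 0, "rz": 0}, {"gripper": 45, "x": 422, "y": -229, "z": 10, "rx": 0, "ry": 0, "rz": 0}, {"gripper": 45, "x": 422, "y": -229, "z": 10, "rx": 0, "ry": 0, "rz": 0}]'

```text
time_s: 1.7
eef_pos: [0.5227, 0.1129, 0.2941]
orientation: [[0.793, 0.609, -0.0], [0.609, -0.793, -0.0], [-0.001, 0.0, -1.0]]
ft_force: [0.9, -1.0, 0.5]
opening: 0.045
grip_force: 0.0
```

```bash
python3 - <<'E'
from st import *
print(delta(s,[.5553,.1863,.1],yd(-52.5)))
E
```

```text
t 1.7 gp [0.5227 0.1129 0.2251] q [ 0.19  0.35 -0.56  1.86  0.22  0.99 -1.39] F [ 0.9 -1.   0.5] op 45.0 0.0
(array([ 70.6, -38.4, 125. ]), array([ 0.0001,  0.0005, -0.0002]))
```

step_arm --targets '[{"gripper": 45, "x": 71, "y": -38, "z": 60, "rx": 0, "ry": 0, "rz": 0}, {"gripper": 45, "x": 71, "y": -38, "z": 60, "rx": 0, "ry": 0, "rz": 0}, {"gripper": 45, "x": 71, "y": -38, "z": 120, "rx": 0, "ry": 0, "rz": 0}, {"gripper": 45, "x": 71, "y": -38, "z": 120, "rx": 0, "ry": 0, "rz": 0}, {"gripper": 45, "x": 71, "y": -38, "z": 120, "rx": 0, "ry": 0, "rz": 0}, {"gripper": 45, "x": 71, "y": -38, "z": 120, "rx": 0, "ry": 0, "rz": 0}]'

```text
time_s: 2.3
eef_pos: [0.5563, 0.184, 0.176]
orientation: [[0.794, 0.608, 0.002], [0.608, -0.794, 0.0], [0.002, 0.001, -1.0]]
ft_force: [-0.5, 0.2, 0.9]
opening: 0.0449
grip_force: 0.0
```

```bash
python3 - <<'E'
from st import *
print(delta(s,[.5553,.1863,.048],yd(-52.5)))
i=robot.get_image("scene");cv2.imwrite("pics/a.png",cv2.resize(i["color"][80:230,280:480,::-1],None,fx=3.5,fy=3.5,interpolation=2))
E
```

```text
t 2.3 gp [0.5565 0.1841 0.107 ] q [ 0.    0.58 -0.5   1.83  0.37  0.82 -1.6 ] F [-0.5  0.2  0.9] op 44.9 0.0
(array([ 0.5, -2.5, 59. ]), array([ 0.001 , -0.0016, -0.0011]))
```

View pics/a.png

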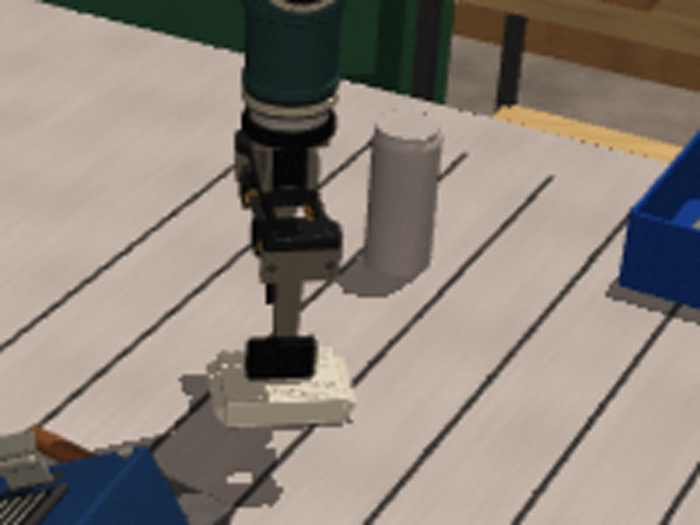

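The gripper hangs over the black rib (rib at about (280,357) in the crop, finger at (286,310)), aligned with it; the can stays clear. Lower and grip.

step_arm --targets '[{"gripper": 45, "x": 0.5, "y": -2.5, "z": 30, "rx": 0, "ry": 0, "rz": 0}, {"gripper": 45, "x": 0.5, "y": -2.5, "z": 58, "rx": 0, "ry": 0, "rz": 0}, {"gripper": 45, "x": 0.5, "y": -2.5, "z": 58, "rx": 0, "ry": 0, "rz": 0}, {"gripper": 45, "x": 0.5, "y": -2.5, "z": 58, "rx": 0, "ry": 0, "rz": 0}]'

```text
time_s: 2.75
eef_pos: [0.5553, 0.1867, 0.1183]
orientation: [[0.794, 0.608, 0.002], [0.608, -0.794, 0.0], [0.002, 0.001, -1.0]]
ft_force: [0.4, 0.4, 0.5]
opening: 0.0452
grip_force: 0.0
```

step_arm --targets '[{"gripper": 5, "x": 0, "y": 0, "z": 0, "rx": 0, "ry": 0, "rz": 0}, {"gripper": 5, "x": 0, "y": 0, "z": 0, "rx": 0, "ry": 0, "rz": 0}, {"gripper": 5, "x": 0, "y": 0, "z": 0, "rx": 0, "ry": 0, "rz": 0}, {"gripper": 5, "x": 0, "y": 0, "z": 0, "rx": 0, "ry": 0, "rz": 0}, {"gripper": 5, "x": 0, "y": 0, "z": 0, "rx": 0, "ry": 0, "rz": 0}]' --grip_force 40

```text
time_s: 3.25
eef_pos: [0.5546, 0.187, 0.1169]
orientation: [[0.793, 0.609, 0.001], [0.609, -0.793, -0.0], [0.0, 0.0, -1.0]]
ft_force: [0.3, -1.1, 5.3]
opening: 0.0157
grip_force: 40.0
```

```bash
python3 - <<'E'
from st import *
print(R.round(4))
g=B+EZ*.10
print(delta(s,s["eef_pos"]+.069*R[:,2]+[0,0,.18],R))
print(delta(s,g,RB),g)
E
```

```text
t 3.25 gp [0.5547 0.1869 0.0479] q [-0.04  0.66 -0.45  1.86  0.42  0.72 -1.65] F [ 0.3 -1.1  5.3] op 15.7 39.99730110168457
[[ 7.933e-01  6.089e-01  6.000e-04]
 [ 6.089e-01 -7.933e-01 -1.000e-04]
 [ 5.000e-04  4.000e-04 -1.000e+00]]
(array([ 1.0e-01,  1.0e-01, -1.8e+02]), array([0., 0., 0.]))
(array([-322.8,  271.7, -154.5]), array([-0.4771,  0.2647, -0.9887])) [ 0.49823263 -0.22181751  0.21160254]
```

step_arm --targets '[{"gripper": 5, "x": 0, "y": 0, "z": -30, "rx": 0, "ry": 0, "rz": 0}, {"gripper": 5, "x": 0, "y": 0, "z": -75, "rx": 0, "ry": 0, "rz": 0}, {"gripper": 5, "x": 0, "y": 0, "z": -120, "rx": 0, "ry": 0, "rz": 0}, {"gripper": 5, "x": 0, "y": 0, "z": -165, "rx": 0, "ry": 0, "rz": 0}, {"gripper": 5, "x": -30, "y": 30, "z": -210, "rx": 0, "ry": 0, "rz": 0}, {"gripper": 5, "x": -65, "y": 65, "z": -240, "rx": 0, "ry": 0, "rz": 0}, {"gripper": 5, "x": -100, "y": 100, "z": -240, "rx": 0, "ry": 0, "rz": 0}, {"gripper": 5, "x": -100, "y": 100, "z": -240, "rx": 0, "ry": 0, "rz": 0}]'

```text
time_s: 4.05
eef_pos: [0.5357, 0.0412, 0.3573]
orientation: [[0.797, 0.604, 0.001], [0.604, -0.797, -0.003], [-0.001, 0.003, -1.0]]
ft_force: [0.6, 0.5, -1.9]
opening: 0.0157
grip_force: 40.0
```

```bash
python3 - <<'E'
from st import *
g=B+EZ*.20
print(delta(s,g,RB),g)
E
```

```text
t 4.05 gp [0.5358 0.041  0.2883] q [ 0.33  0.28 -0.56  1.79  0.17  1.12 -1.21] F [ 0.6  0.5 -1.9] op 15.7 39.99565064907074
(array([-2.607e+02,  1.427e+02,  1.000e-01]), array([-0.4746,  0.2693, -0.9939])) [ 0.44846525 -0.22663503  0.29820508]
```

step_arm --targets '[{"gripper": 5, "x": -30, "y": 16, "z": 0, "rx": -0.05, "ry": 0.03, "rz": -0.11}, {"gripper": 5, "x": -62, "y": 34, "z": 0, "rx": -0.11, "ry": 0.062, "rz": -0.23}, {"gripper": 5, "x": -94, "y": 52, "z": 0, "rx": -0.17, "ry": 0.096, "rz": -0.35}, {"gripper": 5, "x": -126, "y": 70, "z": 0, "rx": -0.23, "ry": 0.13, "rz": -0.48}, {"gripper": 5, "x": -158, "y": 88, "z": 0, "rx": -0.29, "ry": 0.164, "rz": -0.6}, {"gripper": 5, "x": -190, "y": 106, "z": 0, "rx": -0.35, "ry": 0.198, "rz": -0.73}, {"gripper": 5, "x": -222, "y": 124, "z": 0, "rx": -0.41, "ry": 0.232, "rz": -0.86}, {"gripper": 5, "x": -261, "y": 143, "z": 0, "rx": -0.4746, "ry": 0.2693, "rz": -0.9939}]'

```text
time_s: 4.85
eef_pos: [0.4366, -0.1809, 0.355]
orientation: [[0.124, 0.912, 0.39], [0.99, -0.139, 0.008], [0.062, 0.385, -0.921]]
ft_force: [-0.0, -1.1, -1.5]
opening: 0.0157
grip_force: 40.0
```

```bash
python3 - <<'E'
from st import *
g=B+EZ*.20
print(delta(s,g,RB),g)
E
```

```text
t 4.85 gp [ 0.4635 -0.1803  0.2915] q [ 0.84 -0.01 -0.43  2.13 -0.27  0.67  0.46] F [-0.  -1.1 -1.5] op 15.7 39.997292160987854
(array([-51.2, -12.5, -11.9]), array([-0.1201,  0.0431, -0.2258])) [ 0.44846525 -0.22663503  0.29820508]
```

step_arm --targets '[{"gripper": 5, "x": -20, "y": -5, "z": -5, "rx": -0.05, "ry": 0.018, "rz": -0.1}, {"gripper": 5, "x": -40, "y": -10, "z": -10, "rx": -0.09, "ry": 0.034, "rz": -0.18}, {"gripper": 5, "x": -51.2, "y": -12.5, "z": -11.9, "rx": -0.1201, "ry": 0.0431, "rz": -0.2258}, {"gripper": 5, "x": -51.2, "y": -12.5, "z": -11.9, "rx": -0.1201, "ry": 0.0431, "rz": -0.2258}, {"gripper": 5, "x": -51.2, "y": -12.5, "z": -11.9, "rx": -0.1201, "ry": 0.0431, "rz": -0.2258}]'

```text
time_s: 5.35
eef_pos: [0.4149, -0.2287, 0.3578]
orientation: [[-0.092, 0.864, 0.496], [0.996, 0.078, 0.048], [0.003, 0.498, -0.867]]
ft_force: [0.3, -0.5, -2.1]
opening: 0.0158
grip_force: 40.0
```

```bash
python3 - <<'E'
from st import *
g=B+EZ*.125
print(delta(s,g,RB),g)
E
```

```text
t 5.35 gp [ 0.4491 -0.2254  0.298 ] q [ 0.93 -0.01 -0.33  2.16 -0.56  0.65  1.09] F [ 0.3 -0.5 -2.1] op 15.8 39.995993971824646
(array([-1.2, -0.6, 74.4]), array([-0.0021, -0.0001, -0.0051])) [ 0.48579078 -0.22302189  0.23325318]
```

step_arm --targets '[{"gripper": 5, "x": -0.5, "y": -0.3, "z": 25, "rx": -0.002, "ry": 0, "rz": -0.005}, {"gripper": 5, "x": -1, "y": -0.5, "z": 50, "rx": -0.002, "ry": 0, "rz": -0.005}, {"gripper": 5, "x": -1, "y": -0.5, "z": 74, "rx": -0.002, "ry": 0, "rz": -0.005}, {"gripper": 5, "x": -1, "y": -0.5, "z": 74, "rx": -0.002, "ry": 0, "rz": -0.005}, {"gripper": 5, "x": -1, "y": -0.5, "z": 74, "rx": -0.002, "ry": 0, "rz": -0.005}]'

```text
time_s: 5.85
eef_pos: [0.4521, -0.2255, 0.2939]
orientation: [[-0.1, 0.861, 0.498], [0.995, 0.086, 0.05], [0.0, 0.501, -0.866]]
ft_force: [0.2, -0.0, -1.6]
opening: 0.0158
grip_force: 40.0
```

```bash
python3 - <<'E'
from st import *
import pickle
print(delta(s,B+EZ*.125,RB))
a=robot.get_image("scene");b=robot.get_image("top");pickle.dump((a,b),open("d1.pkl","wb"))
A=cv2.resize(a["color"][140:310,220:360,::-1],None,fx=3.2,fy=3.2,interpolation=2)
C=cv2.resize(np.clip(b["color"][130:230,345:435,::-1]*1.8,0,255).astype(np.uint8),None,fx=3.8,fy=3.8,interpolation=2)
I=np.zeros((600,800,3),np.uint8);I[:A.shape[0],:A.shape[1]]=A;I[:C.shape[0],455:455+C.shape[1]]=C;cv2.imwrite("pics/b.png",I)
E
```

```text
t 5.85 gp [ 0.4865 -0.222   0.2342] q [ 0.88  0.14 -0.37  2.18 -0.58  0.47  1.11] F [ 0.2 -0.  -1.6] op 15.8 39.995954632759094
(array([-0.8, -1.1,  0.4]), array([ 0.0009, -0.0016,  0.0028]))
```

View pics/b.png

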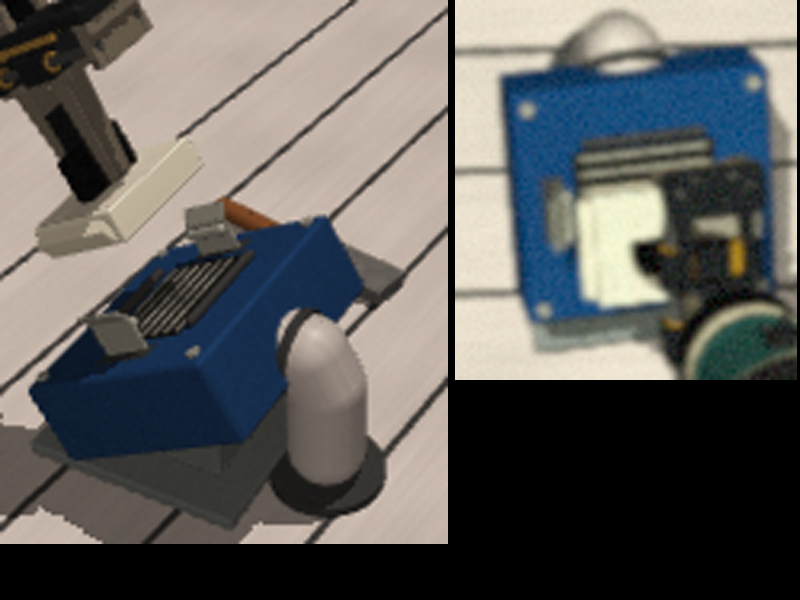

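The cassette hangs squarely above the bay (white block, scene crop (37–203,140–255)), clear of the clips. I'll check its hold by comparing predicted corner pixels.

```bash
python3 - <<'E'
from st import *
import pickle
a,b=pickle.load(open("d1.pkl","rb"))
gp=s["eef_pos"]+.069*R[:,2];ex,ey,ez=R[:,1],R[:,0],-R[:,2]
pt=lambda x,y,z:gp+ex*x+ey*y+ez*(z-.048)
names=[("top+x+y",.04,.052,.026),("top+x-y",.04,-.052,.026),("bot+x+y",.04,.052,0),("bot+x-y",.04,-.052,0),("tip-y+x",.035,-.062,.016),("tip-y-x",-.035,-.062,.016),("tip+y+x",.035,.062,.016),("tip+y-x",-.035,.062,.016),("top-x+y",-.04,.052,.026)]
X=[pt(*n[1:]) for n in names]
A=a["color"][165:230,225:295,::-1];k=7
I=cv2.resize(A,None,fx=k,fy=k,interpolation=2);I=np.hstack([I,np.zeros((I.shape[0],310,3),np.uint8)])
for p in proj(a,X):
    q=(p-[224.5,164.5])*k;cv2.circle(I,tuple(int(v) for v in q),3,(0,0,255),1)
C=cv2.resize(np.clip(b["color"][160:220,370:410,::-1]*1.7,0,255).astype(np.uint8),None,fx=k,fy=k,interpolation=2)
for p in proj(b,X):
    q=(p-[369.5,159.5])*k
    if q[0]<C.shape[1]-3:cv2.circle(C,tuple(int(v) for v in q),3,(0,0,255),1)
I[:C.shape[0],495:495+C.shape[1]]=C;cv2.imwrite("pics/c.png",I)
E
```

```text
t 5.95 gp [ 0.4865 -0.2232  0.2353] q [ 0.88  0.14 -0.37  2.18 -0.58  0.47  1.11] F [-0.5 -0.9 -2.5] op 15.7 39.9958598613739
```

View pics/c.png

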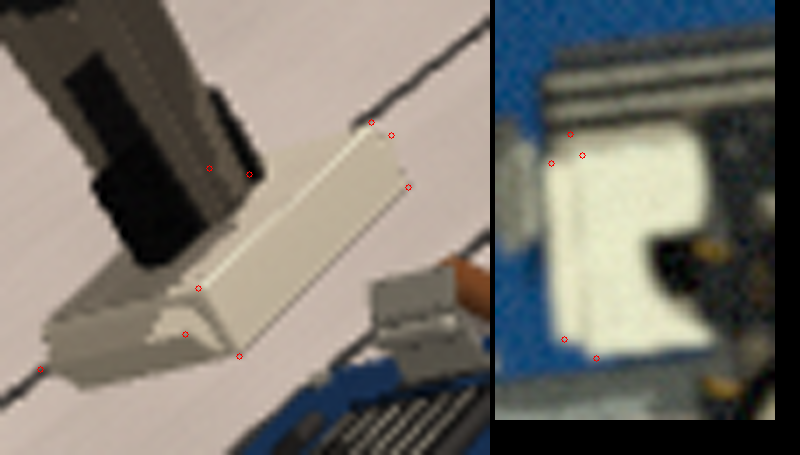

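The projected corners match the cassette within about 2 px in both views, i.e. within 2–3 mm, so the hold is as nominal. Go in.

```bash
python3 - <<'E'
from st import *
D=[delta(robot.read_state(),B+EZ*.075,RB) for _ in range(3)];print(D)
E
```

```text
t 5.95 gp [ 0.4865 -0.2232  0.2353] q [ 0.88  0.14 -0.37  2.18 -0.58  0.47  1.11] F [-0.5 -0.9 -2.5] op 15.7 39.9958598613739
[(array([ 0.2, -1.5, 51.4]), array([0.0024, 0.0011, 0.0027])), (array([ 0.2, -1.5, 51.4]), array([0.0024, 0.0011, 0.0027])), (array([ 0.2, -1.5, 51.4]), array([0.0024, 0.0011, 0.0027]))]
```

step_arm --targets '[{"gripper": 5, "x": 0, "y": -1, "z": 15, "rx": 0.001, "ry": 0, "rz": 0.003}, {"gripper": 5, "x": 0, "y": -1, "z": 30, "rx": 0.001, "ry": 0, "rz": 0.003}, {"gripper": 5, "x": 0, "y": -1, "z": 45, "rx": 0.001, "ry": 0, "rz": 0.003}, {"gripper": 5, "x": 0, "y": -1, "z": 50, "rx": 0.001, "ry": 0, "rz": 0.003}, {"gripper": 5, "x": 0, "y": -1, "z": 50, "rx": 0.001, "ry": 0, "rz": 0.003}, {"gripper": 5, "x": 0, "y": -1, "z": 50, "rx": 0.001, "ry": 0, "rz": 0.003}]'

```text
time_s: 6.55
eef_pos: [0.4758, -0.2247, 0.2511]
orientation: [[-0.095, 0.861, 0.499], [0.995, 0.083, 0.047], [-0.001, 0.501, -0.865]]
ft_force: [-0.5, -0.4, -1.6]
opening: 0.0158
grip_force: 40.0
```

```bash
python3 - <<'E'
from st import *
print(delta(s,B+EZ*.048,RB),"tool F",R.T@s["ft_force"],s["moment"])
a=robot.get_image("scene");b=robot.get_image("top")
A=cv2.resize(a["color"][190:275,225:340,::-1],None,fx=4.5,fy=4.5,interpolation=2)
C=cv2.resize(np.clip(b["color"][140:220,355:425,::-1]*1.8,0,255).astype(np.uint8),None,fx=3.9,fy=3.9,interpolation=2)
I=np.zeros((400,800,3),np.uint8);I[:A.shape[0],:A.shape[1]]=A;I[:C.shape[0],522:522+C.shape[1]]=C;cv2.imwrite("pics/d.png",I)
E
```

```text
t 6.55 gp [ 0.5103 -0.2215  0.1914] q [ 0.85  0.25 -0.38  2.18 -0.6   0.35  1.12] F [-0.5 -0.4 -1.6] op 15.8 39.99601721763611
(array([ 0.8, -0.2, 28.5]), array([ 0.0014,  0.0017, -0.0009])) tool F [-0.33285552 -1.27070792  1.08850539] [-0.07075135  0.65306901  0.00889595]
```

View pics/d.png

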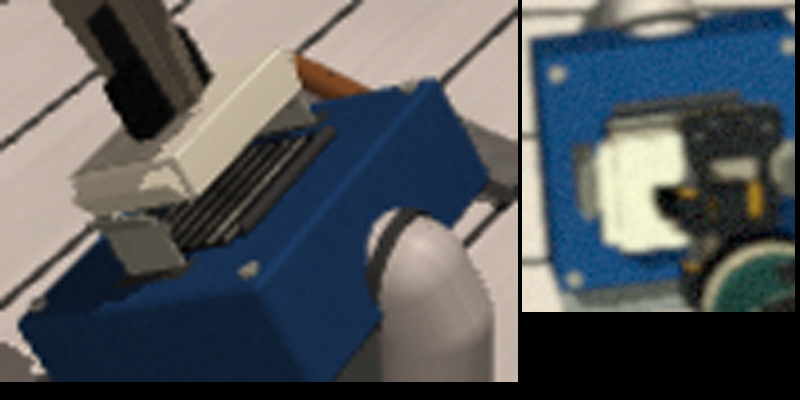

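The cassette sits between the two clips, parallel to the grille bars (scene crop (70–310,50–210)), with no contact force. Press in slowly.

step_arm --targets '[{"gripper": 5, "x": 0.5, "y": 0, "z": 5, "rx": 0.001, "ry": 0.001, "rz": 0}, {"gripper": 5, "x": 0.5, "y": 0, "z": 9, "rx": 0.001, "ry": 0.001, "rz": 0}, {"gripper": 5, "x": 0.5, "y": 0, "z": 13, "rx": 0.001, "ry": 0.001, "rz": 0}, {"gripper": 5, "x": 0.5, "y": 0, "z": 16, "rx": 0.001, "ry": 0.001, "rz": 0}, {"gripper": 5, "x": 0.5, "y": 0, "z": 19, "rx": 0.001, "ry": 0.001, "rz": 0}, {"gripper": 5, "x": 0.5, "y": 0, "z": 19, "rx": 0.001, "ry": 0.001, "rz": 0}]'

```text
time_s: 7.25
eef_pos: [0.4856, -0.2231, 0.2337]
orientation: [[-0.095, 0.862, 0.498], [0.995, 0.082, 0.048], [0.001, 0.5, -0.866]]
ft_force: [0.6, -2.2, -0.4]
opening: 0.0159
grip_force: 40.0
```

```bash
python3 - <<'E'
from st import *
print(delta(s,B+EZ*.048,RB),"tool F",R.T@s["ft_force"],R.T@s["moment"])
E
```

```text
t 7.25 gp [ 0.5199 -0.2198  0.1739] q [ 0.84  0.29 -0.39  2.17 -0.6   0.3   1.13] F [ 0.6 -2.2 -0.4] op 15.9 39.99683976173401
(array([0.1, 0. , 8.5]), array([-0.0001, -0.0001, -0.0011])) tool F [-2.25844978  0.14081391  0.53836527] [ 0.42506807 -0.40108929 -0.06993035]
```

step_arm --targets '[{"gripper": 5, "x": -1, "y": 0, "z": 0, "rx": 0, "ry": 0, "rz": 0}, {"gripper": 5, "x": -1, "y": 0, "z": 3, "rx": 0, "ry": 0, "rz": 0}, {"gripper": 5, "x": -1, "y": 0, "z": 5, "rx": 0, "ry": 0, "rz": 0}, {"gripper": 5, "x": -1, "y": 0, "z": 7, "rx": 0, "ry": 0, "rz": 0}, {"gripper": 5, "x": -1, "y": 0, "z": 8, "rx": 0, "ry": 0, "rz": 0}, {"gripper": 5, "x": -1, "y": 0, "z": 8, "rx": 0, "ry": 0, "rz": 0}]'

```text
time_s: 7.85
eef_pos: [0.4892, -0.2232, 0.2259]
orientation: [[-0.096, 0.863, 0.496], [0.995, 0.082, 0.05], [0.002, 0.499, -0.867]]
ft_force: [4.7, -0.1, -10.5]
opening: 0.0158
grip_force: 40.0
```

```bash
python3 - <<'E'
from st import *
print(delta(s,B+EZ*.048,RB),"tool F",R.T@s["ft_force"],R.T@s["moment"])
E
```

```text
t 7.85 gp [ 0.5234 -0.2198  0.1661] q [ 0.84  0.31 -0.39  2.17 -0.61  0.29  1.13] F [  4.7  -0.1 -10.5] op 15.8 39.993504881858826
(array([ 0.5,  0.7, -0. ]), array([-0.0014, -0.0015, -0.0011])) tool F [-0.59208656 -1.20748793 11.45341802] [ 0.51462595 -0.55649099 -0.01164165]
```

The clips now pull the cassette inward (+11 N along the tool axis): they've started over the shoulders. Push the last bit.

step_arm --targets '[{"gripper": 5, "x": 0, "y": 0, "z": 1, "rx": 0, "ry": 0, "rz": 0}, {"gripper": 5, "x": 0, "y": 0, "z": 2, "rx": 0, "ry": 0, "rz": 0}, {"gripper": 5, "x": 0, "y": 0, "z": 2, "rx": 0, "ry": 0, "rz": 0}, {"gripper": 5, "x": 0, "y": 0, "z": 2, "rx": 0, "ry": 0, "rz": 0}]'

```text
time_s: 8.25
eef_pos: [0.4894, -0.2233, 0.2255]
orientation: [[-0.096, 0.863, 0.497], [0.995, 0.083, 0.049], [0.001, 0.499, -0.867]]
ft_force: [-8.3, 0.1, 8.1]
opening: 0.0157
grip_force: 40.0
```

```bash
python3 - <<'E'
from st import *
print(delta(s,B+EZ*.048,RB),"tool F",R.T@s["ft_force"],R.T@s["moment"])
E
```

```text
t 8.25 gp [ 0.5237 -0.2199  0.1657] q [ 0.84  0.31 -0.39  2.17 -0.61  0.28  1.13] F [-8.3  0.1  8.1] op 15.7 40.0035560131073
(array([ 0.6,  0.8, -0.5]), array([-0.0012, -0.0011, -0.0008])) tool F [  0.89984338  -3.08087522 -11.13947674] [ 1.001779    0.29751156 -0.09805687]
```

step_arm --targets '[{"gripper": 5, "x": 0, "y": 0, "z": 1, "rx": 0, "ry": 0, "rz": 0}, {"gripper": 5, "x": 0, "y": 0, "z": 1, "rx": 0, "ry": 0, "rz": 0}, {"gripper": 5, "x": 0, "y": 0, "z": -1.5, "rx": 0, "ry": 0, "rz": 0}, {"gripper": 45, "x": 0, "y": 0, "z": -1.5, "rx": 0, "ry": 0, "rz": 0}, {"gripper": 45, "x": 0, "y": 0, "z": -1.5, "rx": 0, "ry": 0, "rz": 0}, {"gripper": 45, "x": 0, "y": 0, "z": -1.5, "rx": 0, "ry": 0, "rz": 0}, {"gripper": 45, "x": 0, "y": 0, "z": -1.5, "rx": 0, "ry": 0, "rz": 0}]'

```text
time_s: 8.95
eef_pos: [0.4898, -0.2236, 0.2266]
orientation: [[-0.096, 0.862, 0.498], [0.995, 0.083, 0.048], [0.001, 0.5, -0.866]]
ft_force: [-0.4, -0.4, 0.0]
opening: 0.0446
grip_force: 0.0
```

step_arm --targets '[{"gripper": 45, "x": 0, "y": 0, "z": -10, "rx": 0, "ry": 0, "rz": 0}, {"gripper": 45, "x": 0, "y": 0, "z": -30, "rx": 0, "ry": 0, "rz": 0}, {"gripper": 45, "x": 0, "y": 0, "z": -60, "rx": 0, "ry": 0, "rz": 0}, {"gripper": 45, "x": 0, "y": 0, "z": -90, "rx": 0, "ry": 0, "rz": 0}, {"gripper": 45, "x": 0, "y": 0, "z": -120, "rx": 0, "ry": 0, "rz": 0}, {"gripper": 45, "x": 0, "y": 0, "z": -150, "rx": 0, "ry": 0, "rz": 0}, {"gripper": 45, "x": 0, "y": 0, "z": -150, "rx": 0, "ry": 0, "rz": 0}, {"gripper": 45, "x": 0, "y": 0, "z": -150, "rx": 0, "ry": 0, "rz": 0}]'

```text
time_s: 9.75
eef_pos: [0.4147, -0.2309, 0.3571]
orientation: [[-0.095, 0.862, 0.498], [0.995, 0.083, 0.047], [-0.001, 0.501, -0.866]]
ft_force: [-0.2, -0.4, 0.5]
opening: 0.045
grip_force: 0.0
```

```bash
python3 - <<'E'
from st import *
a=robot.get_image("scene");b=robot.get_image("top")
A=cv2.resize(a["color"][190:275,225:340,::-1],None,fx=4.5,fy=4.5,interpolation=2)
C=cv2.resize(np.clip(b["color"][140:220,355:425,::-1]*1.8,0,255).astype(np.uint8),None,fx=3.9,fy=3.9,interpolation=2)
ex,ey,ez=EX,EY,EZ
X=[B+ex*x*.04+ey*y*.052+ez*z for x,y,z in((1,1,.026),(1,-1,.026),(1,1,0),(1,-1,0),(-1,-1,.026),(-1,1,.026))]
for p in proj(a,X):cv2.circle(A,tuple(int(v) for v in (p-[224.5,189.5])*4.5),3,(0,0,255),1)
for p in proj(b,X):cv2.circle(C,tuple(int(v) for v in (p-[354.5,139.5])*3.9),3,(0,0,255),1)
I=np.zeros((400,800,3),np.uint8);I[:A.shape[0],:A.shape[1]]=A;I[:C.shape[0],522:522+C.shape[1]]=C;cv2.imwrite("pics/e.png",I)
E
```

```text
t 9.75 gp [ 0.4491 -0.2277  0.2974] q [ 0.94 -0.01 -0.33  2.16 -0.57  0.65  1.1 ] F [-0.2 -0.4  0.5] op 45.0 0.0
```

View pics/e.png

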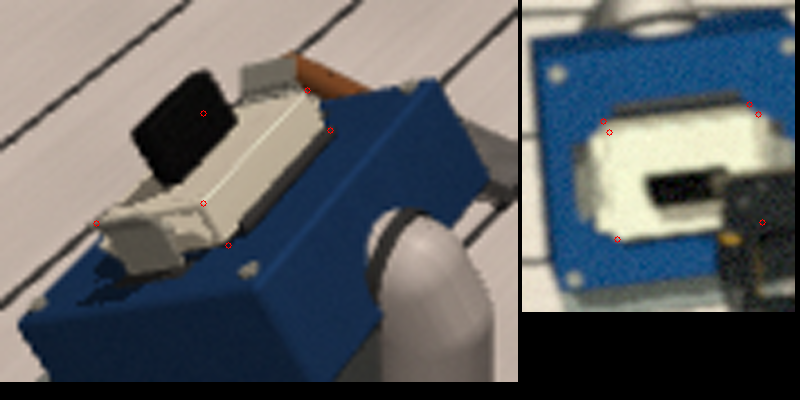

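The cassette is in the bay, rib outward. Its corners lie on the predicted home positions (scene (308,90), (331,130), (228,245); top (609,132), (617,240)). Both clips sit over its ends and the gripper is clear.

```bash
python3 -c "
from rig import robot
print(robot.hand_in())"
```

```text
the job is handed in; nothing more can be done
None
```

The filter cassette is pressed home in the intake, rib outward, with both clips over its ends; the gripper has let go and backed clear, and I handed the job in at about 10 s. I did not touch the can, bracket or brush.

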